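# Bring one proud jack of a wing jig down to level and prove it with a straightedge

### The job

One of the five jacks on the wing-building jig stands proud: turn its knob clockwise until its brass pad is level with the other four, without touching any of the other jacks. Then lay the straightedge squarely and centrally across all five pads, let go of it, and press gently straight down on its red end, then on its plain end, each over the outermost pad, to show that it does not rock. Leave it lying flat on the pads and leave the other things on the bench where they are.

Things in the scene. Friction and masses are not known exactly. Their poses are not given: they have to be found in the camera images.
- jig: plywood base board of the jig, 170 (x) x 330 (y) x 12 mm, fixed to the bench. Origin at the centre of its underside; y along the row of jacks, x across it, away from the knobs towards the pads. The five jacks stand in a row on it at y = -120, -60, 0, 60, 120 mm, in any order; all knob axes at x = -37.5 mm, all pad centres at x = +37.5 mm
- jack_high: the proud jack unit: grey block 125 (x) x 46 (y) x 16 mm on the jig board, with a black knob (axis at x = -37.5 mm) and a round brass pad 24 mm in diameter (centre at x = +37.5 mm). Origin at the centre of the block's underside, 12 mm above the bench. Knobs stand 60 mm apart: 44 mm from a knob's axis to the edge of the next knob
- knob_high (a joint): angle of the proud jack's knob, rad; grows as the knob is turned clockwise seen from above, which lowers the pad 4 mm per rad. 0 is level; starts between -2.35 and -1.7 (pad 7 to 9.4 mm too high), so more than one grasp is needed; stops at -2.4 and +0.9. Firm (about 0.18 N m of friction); stays where it is left
- knob_grip (a point): on the proud knob's axis, at the height to grip, 68 mm above the bench. The knob: a disc 32 mm in diameter, from 36 to 44 mm above the bench, under an upright bar 32 mm long and 13 mm thick whose top is 80 mm above the bench, with a white line on one half of its top. The point turns with the knob; its x axis lies along the bar, its z axis up
- pad_top_high (a point): centre of the top face of the proud jack's pad; level when 62 mm above the underside of the jig board (right within 1.5 mm). The pad's steel stem has a red band that shows above the dark housing while the pad is more than about 1 mm too high
- jack_a: one of the other four jack units, identical but with its pad already at the right height. Origin at the centre of its underside, axes as jack_high
- jack_b: one of the other four jack units, identical but with its pad already at the right height. Origin at the centre of its underside, axes as jack_high
- jack_c: one of the other four jack units, identical but with its pad already at the right height. Origin at the centre of its underside, axes as jack_high
- jack_d: one of the other four jack units, identical but with its pad already at the right height. Origin at the centre of its underside, axes as jack_high
- pad_top_a (a point): centre of the top face of jack_a's pad, 62 mm above the bench
- pad_top_b (a point): centre of the top face of jack_b's pad, 62 mm above the bench
- pad_top_c (a point): centre of the top face of jack_c's pad, 62 mm above the bench
- pad_top_d (a point): centre of the top face of jack_d's pad, 62 mm above the bench
- straightedge: aluminium straightedge, a flat bar 36 (x) x 284 (y) x 6 mm (z) with a wooden grip on top: a rib 14 (x) x 90 (y) mm, from 6 to 36 mm above the underside, at mid length. 0.2 to 0.34 kg. Origin at the centre of its underside; y along its length towards the red end. Starts flat on the bench at the jig's left (+y) side. Either way round on the pads will do
- red_end (a point): point on the top face of the straightedge near its red-marked end, 120 mm from its middle along +y: where to press; lies over the outermost pad when the straightedge is centred on the jig
- plain_end (a point): the same point at the plain end, 120 mm from the middle along -y
- glue_bottle: white glue bottle, 54 mm in diameter, 150 mm tall; origin at the centre of its underside; bystander
- weight_a: bright steel weight block 50 x 70 x 45 mm; origin under its centre; bystander
- weight_b: dark steel weight block 45 x 60 x 50 mm; origin under its centre; bystander
- sanding_block: cork sanding block 40 x 90 x 25 mm; origin under its centre; bystander
- clamp_blue: blue spring clamp lying flat, about 75 x 45 x 18 mm; origin under its centre; bystander
- clamp_yellow: yellow spring clamp lying flat, about 75 x 45 x 18 mm; origin under its centre; bystander
- pin_jar: small glass jar with a blue cap, 50 mm in diameter, 60 mm tall; origin at the centre of its underside; bystander

How it is judged (in metres and radians):
On the way, in this order (a step that is already met when the one before it is completed fails the run):
1. the proud jack's pad is level with the others and its knob is let go (z of pad_top_high in the frame of jig between 0.0605 and 0.0635 m and distance of each of pad_top_a, pad_top_b, pad_top_c, pad_top_d from where it was at the start of the episode below 0.0015 m and contact force between the fingers and jack_high below 0.1 N), for 0.2 s.
2. the straightedge lies flat and centred across the five pads, let go (z of straightedge in the frame of jig between 0.06 and 0.0645 m and angle between straightedge's own z axis and vertical below 0.02 rad and x of straightedge in the frame of jig between 0.0225 and 0.0525 m and y of straightedge in the frame of jig between -0.015 and 0.015 m and angle between the y axis of straightedge and the y axis of jig, either way round below 0.1 rad and contact force between the fingers and straightedge below 0.1 N), for 0.2 s.
3. its red end is pressed down with more than 3 N, and it does not rock (z of straightedge in the frame of jig between 0.06 and 0.0645 m and angle between straightedge's own z axis and vertical below 0.02 rad and x of straightedge in the frame of jig between 0.0225 and 0.0525 m and y of straightedge in the frame of jig between -0.015 and 0.015 m and angle between the y axis of straightedge and the y axis of jig, either way round below 0.1 rad and contact force between the fingers and straightedge above 3 N and horizontal distance between the grasp point and red_end below 0.035 m), for 0.1 s.
4. its plain end is pressed down with more than 3 N, and it does not rock (z of straightedge in the frame of jig between 0.06 and 0.0645 m and angle between straightedge's own z axis and vertical below 0.02 rad and x of straightedge in the frame of jig between 0.0225 and 0.0525 m and y of straightedge in the frame of jig between -0.015 and 0.015 m and angle between the y axis of straightedge and the y axis of jig, either way round below 0.1 rad and contact force between the fingers and straightedge above 3 N and horizontal distance between the grasp point and plain_end below 0.035 m), for 0.1 s.
At the end, for the whole second after the job is handed in: The proud pad is level (within 1.5 mm), the other four pads have not moved (1.5 mm), and the straightedge is at rest, let go, flat (within 0.02 rad) across the pads, centred within 15 mm across and along the row and parallel to it within 0.1 rad (z of pad_top_high in the frame of jig between 0.0605 and 0.0635 m and distance of each of pad_top_a, pad_top_b, pad_top_c, pad_top_d from where it was at the start of the episode below 0.0015 m and z of straightedge in the frame of jig between 0.06 and 0.0645 m and angle between straightedge's own z axis and vertical below 0.02 rad and x of straightedge in the frame of jig between 0.0225 and 0.0525 m and y of straightedge in the frame of jig between -0.015 and 0.015 m and angle between the y axis of straightedge and the y axis of jig, either way round below 0.1 rad and linear speed of straightedge below 0.02 m/s); the robot touches nothing.
It fails at once if the robot touches one of the other four jacks (contact force between any of the arm, the fingers and jack_a above 1 N or contact force between any of the arm, the fingers and jack_b above 1 N or contact force between any of the arm, the fingers and jack_c above 1 N or contact force between any of the arm, the fingers and jack_d above 1 N).
It fails at once if the straightedge is pressed on a jack with more than 40 N (not gently) (contact force between straightedge and jack_a above 40 N or contact force between straightedge and jack_b above 40 N or contact force between straightedge and jack_high above 40 N or contact force between straightedge and jack_c above 40 N or contact force between straightedge and jack_d above 40 N).
It fails at once if a bystander is moved more than 20 mm (distance of any of glue_bottle, weight_a, weight_b, sanding_block, clamp_blue, clamp_yellow, pin_jar from where it was at the start of the episode above 0.02 m).
It also fails if it takes over 67 s, if anything falls off the work surface, if the arm or the gripper's body presses on something with over 40 N, if the wrist force passes 120 N, or if a joint passes its speed limit or range.

### The arm

A 6-joint arm with a two-finger parallel gripper is mounted at the origin on the work surface. World frame = base frame: x ahead of the robot, y to its left, z up, the work surface at z = 0. Lengths are in mm, angles in rad, forces in N, time in s.
With the tool pointing down it reaches from about 275 to 750 mm from the base axis. Payload 10.2 kg.
Tool frame: the origin (TCP) lies between the finger pads; the fingertips stand 11 mm ahead of it and the grasp point (between the pads) lies 8 mm behind it (ctrl.tip_extent is the distance from the TCP to the fingertips, in mm); z points along the fingers, y is the direction in which the jaws open and shut (so a half turn about z gives the same grasp; the last joint's range is limited). The gripper opens to 85 mm and grips with 20 to 120 N. Pads are 22 mm wide; open, the fingers measure 114 mm over their backs; the gripper's body (76 mm by 85 mm) begins 54 mm behind the grasp point. The pads swing forward as they close: fully open they stand 13 mm farther back than shut.
Start: joints at [0.89, 0.313, 1.498, -0, 1.331, -0.223], TCP at [232.05, 470.939, 242.294] pointing down, gripper open.
Joint ranges: [-2.94, 2.94], [-0.97, 2.17], [0.19, 2.56], [-1.23, 4.37], [0.02, 3.11], [-2.88, 2.88]. Speed limits (rad/s): [2.39, 2.39, 3.01, 3.14, 3.14, 3.14].

### API

Orientations are given as a unit quaternion [w, x, y, z].
In Python, from rig import ctrl gives the robot as it stands.
- The arm moves only by the tool apply_moves, never from a script. Its argument "commands" is a list of rows, each a list of 5 numbers: the finger opening in cm, from 0 to 8.54, then the shift along the tool's x, y, z in cm, then the turn about the tool's z in rad. In form: [[jaw, dx, dy, dz, roll], ...]. A call has 1 to 12 rows; each row shifts and turns the commanded pose from where the row before left it, along the tool's axes as they then stand; what a row does not reach is not made up. A row lasts 1/12 s, in which the tool goes at most 41.7 mm and 7.16 degrees, less where a joint would pass 70% of its speed; a pose out of reach is approached as far as the arm can. A call with a gripper value outside its range is refused whole. The fingers move at their own pace and stop on an object; "squeeze" is the grip in N (left out, the last holds). Time passes only in rows, so rows that do not move let the fingers close. It gives the time, the measured TCP pose, the force and the opening at its end, in the units of the state.
- ctrl.sense(): the state, without advancing time (a new reading comes with each control period).
- ctrl.capture(name): name is "scene" or "top" or "wrist"; returns the picture (384x512x3 uint8, red, green, blue); there is no depth.
- ctrl.camera_info(name): a dict with "fov_y" (degrees; the focal length in pixels is half the picture's height over the tangent of half this angle, whatever the lens; pixels are square), "cx", "cy" (the principal point, pixels), "camera_from_world" (4x4, takes a point from world to camera coordinates). Camera axes: x right, y down, z forward; pixel columns grow to the right and rows downward; lengths in mm; the calibration is good to about 2 mm. A picture is of the moment at which its call begins: read the wrist's pose just before it. camera_info takes no time and is no camera call; for the wrist camera it gives the pose at the moment of the call.
- ctrl.finish_job(): hands the job in, once; it reports no verdict.
The state is a dict: "time_s": time; "joints": joint angles; "dq": joint speeds; "tau": joint torques, N m; "eef_pos": TCP position; "ee_rot": TCP orientation; "force": force on the tool from outside, world axes, zero at the start; "wrist_torque": the same for the moment, N m; "grip_width": opening from 0.0 (shut) to 1.0 (fully open).
Only numpy, scipy, OpenCV 4.12 (cv2) and the standard library are available. Lean on these libraries where they do the work, as an engineer would, in place of code of your own. Each camera call takes 0.05 s, during which the arm holds its last target.

## Working session

There is one attempt and no reset: what is moved stays moved. The work goes in short steps, Python scripts to look and compute and a tool call to move; the robot and the scene stay as the last step left them, time stands still between calls to the robot, and variables do not carry over. Pictures are saved under pics/ and viewed, and the job is handed in when it is done.

Besides the shell and the picture viewer there is one more tool, called after "Emit:" by a JSON object that holds its "op" and its "data", one argument or row to a line. apply_moves: Moves the arm, as the interface text tells. Its arguments: {"type":"object","properties":{"commands":{"type":"array"},"squeeze":{"type":"number"}},"required":["commands"]}

```bash
ls; mkdir -p pics; python3 - <<'E'
from rig import ctrl
import cv2
print(ctrl.sense())
for n in ["scene","top","wrist"]:
    i=ctrl.camera_info(n); print(n,i)
    cv2.imwrite(f"pics/{n}0.png",ctrl.capture(n)[:,:,::-1])
E
```

```text
pics
{'time_s': 0.0, 'joints': array([ 8.89575192e-01,  3.13475458e-01,  1.49842924e+00, -5.08281684e-06,
        1.33098526e+00, -2.23429677e-01]), 'dq': array([-0.00098759,  0.00222213, -0.00038706, -0.00102956,  0.00016499,
       -0.00069526]), 'tau': array([ 4.53948242e-04, -4.12283242e+01, -2.59739792e+01, -1.99386650e-04,
        4.18472802e-03,  2.43898836e-05]), 'eef_pos': array([231.90684849, 470.74038986, 241.72498788]), 'ee_rot': array([-2.81279478e-04,  2.26901556e-01,  9.73917483e-01, -5.84499621e-04]), 'force': array([-0.25264943, -0.73693932,  0.38916103]), 'wrist_torque': array([-0.03004645, -0.01634743,  0.00704153]), 'grip_width': 1.0054666396148988}
scene {'fov_y': 55.956040900371015, 'cx': 259.9264637224533, 'cy': 185.2050527594247, 'camera_from_world': array([[-1.73074109e-01,  9.84854328e-01,  1.03588327e-02,
         1.27844334e+02],
       [ 8.36417939e-01,  1.52525717e-01, -5.26441770e-01,
        -4.11379758e+02],
       [-5.20048444e-01, -8.24491268e-02, -8.50148080e-01,
         1.62571059e+03],
       [ 0.00000000e+00,  0.00000000e+00,  0.00000000e+00,
 
[... 221 characters left out ...]
   [-9.85070577e-01, -9.20166437e-03, -1.71904881e-01,
         5.46252156e+02],
       [ 1.71938662e-01, -3.00949026e-03, -9.85103060e-01,
         1.27749529e+03],
       [ 0.00000000e+00,  0.00000000e+00,  0.00000000e+00,
         1.00000000e+00]])}
wrist {'fov_y': 70.94536646553746, 'cx': 254.938919392705, 'cy': 195.96226779602472, 'camera_from_world': array([[ 4.41684669e-01,  8.97169929e-01, -8.78849978e-04,
        -5.24752620e+02],
       [ 8.63174387e-01, -4.24680854e-01,  2.73086343e-01,
        -3.55500377e+01],
       [ 2.44631624e-01, -1.21376652e-01, -9.61989125e-01,
         3.78252310e+02],
       [ 0.00000000e+00,  0.00000000e+00,  0.00000000e+00,
         1.00000000e+00]])}
```

View pics/scene0.png

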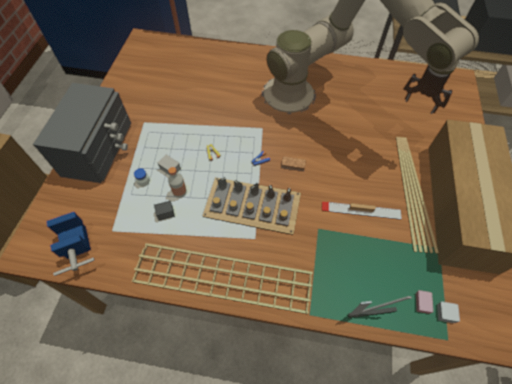

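View pics/top0.png

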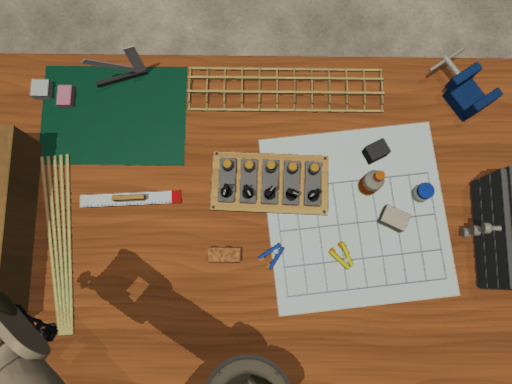

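View pics/wrist0.png

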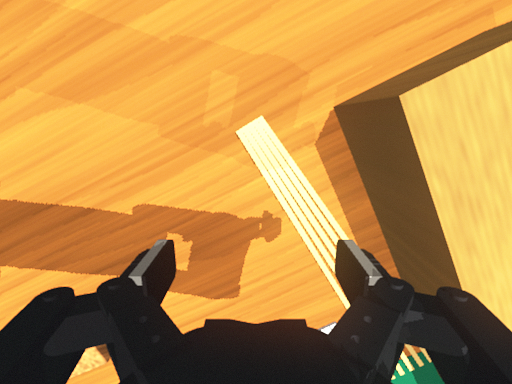

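The scene and top views show the jig at about (270,183) in the top picture, with five jacks and the pads on the far side. The straightedge is at about (130,199), with its red end near (176,197). I'll zoom in and measure next.

```bash
cat > h.py <<'E'
import numpy as np, cv2
def K(i,h=384):
    f=h/2/np.tan(np.radians(i['fov_y'])/2); return f,i['cx'],i['cy']
def ray(i,u,v):
    f,cx,cy=K(i); M=i['camera_from_world']; R=M[:3,:3]; t=M[:3,3]
    return -R.T@t, R.T@np.array([(u-cx)/f,(v-cy)/f,1.])
def onz(i,u,v,z):
    c,d=ray(i,u,v); return (c+d*(z-c[2])/d[2]).round(1)
def proj(i,p):
    f,cx,cy=K(i); q=i['camera_from_world'][:3,:3]@np.array(p,float)+i['camera_from_world'][:3,3]
    return np.array([f*q[0]/q[2]+cx,f*q[1]/q[2]+cy])
E
python3 - <<'E'
import cv2,numpy as np
from rig import ctrl
from h import *
t=cv2.imread('pics/top0.png'); 
cv2.imwrite('pics/tz.png',cv2.resize(t[140:225,200:340],None,fx=5.6,fy=5.6,interpolation=cv2.INTER_CUBIC))
s=cv2.imread('pics/scene0.png'); 
cv2.imwrite('pics/sz.png',cv2.resize(s[165:240,195:310],None,fx=6.5,fy=6.5,interpolation=cv2.INTER_CUBIC))
i=ctrl.camera_info('top')
hsv=cv2.cvtColor(t,cv2.COLOR_BGR2HSV)
print(i and [hsv[185,215],hsv[210,300], hsv[164,227],hsv[198,176],hsv[199,100]])
# straightedge: red
m=((hsv[...,0]<6)|(hsv[...,0]>172))&(hsv[...,1]>170)&(hsv[...,2]>120)
m=m.astype(np.uint8); m[:, :150]=0; m[:,200:]=0
n,l,st,c=cv2.connectedComponentsWithStats(m); print(st,c)
w=((hsv[...,1]<60)&(hsv[...,2]>150)).astype(np.uint8); w[:185]=0; w[212:]=0; w[:,200:]=0
n,l,st,c=cv2.connectedComponentsWithStats(w); print(st,c)
w2=((w>0)|(m>0)).astype(np.uint8); pts=np.argwhere(w2)[:,::-1].astype(np.float32)
r=cv2.minAreaRect(pts);b=cv2.boxPoints(r);print(r,b)
for p in b: print(onz(i,*p,6))
E
```

```text
[array([ 18, 108, 175], dtype=uint8), array([ 21,  95, 179], dtype=uint8), array([ 20, 154, 179], dtype=uint8), array([  1, 195, 178], dtype=uint8), array([ 54,   7, 184], dtype=uint8)]
[[     0      0    512    384 196499]
 [   172    190      9     13    109]] [[255.54401295 191.49737658]
 [176.1559633  196.2293578 ]]
[[     0      0    512    384 195708]
 [    80    191     92     17    900]] [[256.10233613 191.46579598]
 [124.52       198.93777778]]
((129.9918975830078, 198.3259735107422), (12.776885032653809, 100.68184661865234), 87.33700561523438) [[ 79.40852 194.28333]
 [179.98164 189.60553]
 [180.57527 202.36862]
 [ 80.00215 207.04642]]
[551.7 480.4   6. ]
[567.8 197.6   6. ]
[531.3 194.7   6. ]
[515.4 476.2   6. ]
```

View pics/tz.png

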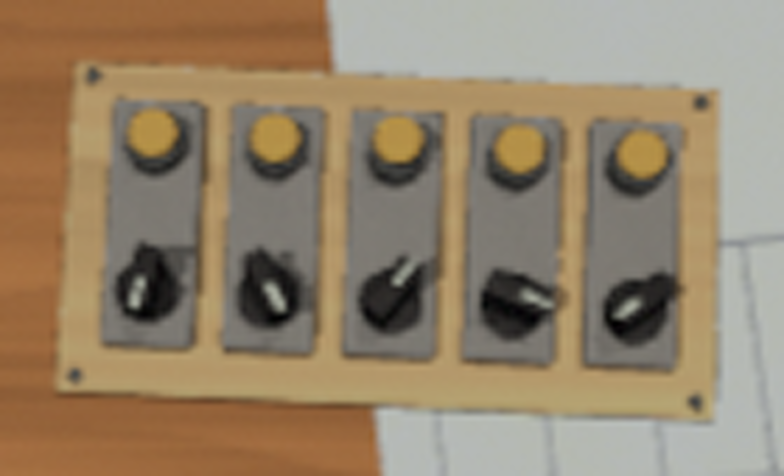

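View pics/sz.png

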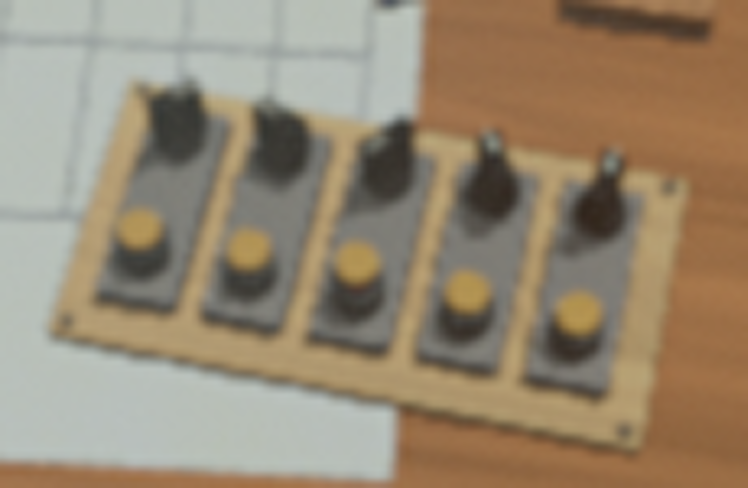

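```bash
python3 - <<'E'
from rig import ctrl
from h import *
i=ctrl.camera_info('top'); j=ctrl.camera_info('scene')
C=[]
for u,v in [(75,62),(719,90),(714,420),(55,391)]:
    p=onz(i,(u+.5)/5.6-.5+200,(v+.5)/5.6-.5+140,12); C.append(p); print(p)
C=np.array(C); print('centre',C.mean(0), 'sides',[np.linalg.norm(C[k]-C[k-1]) for k in range(4)])
ey=((C[0]-C[1])+(C[3]-C[2]))[:2]; print('yaw',np.arctan2(-ey[0],ey[1]))
def tops(name,f):
    im=cv2.imread(f);h=cv2.cvtColor(im,cv2.COLOR_BGR2HSV)
    m=((h[...,0]>15)&(h[...,0]<26)&(h[...,1]>135)&(h[...,2]>120)).astype(np.uint8)
    n,l,st,c=cv2.connectedComponentsWithStats(m)
    return [(c[k].round(2),st[k][4],st[k][2:4]) for k in range(1,n) if 20<st[k][4]<130]
T=[t for t in tops('top','pics/top0.png') if 210<t[0][0]<330 and 150<t[0][1]<215]
S=[t for t in tops('scene','pics/scene0.png') if 195<t[0][0]<310 and 180<t[0][1]<240]
print(T);print(S)
T.sort(key=lambda t:t[0][0]);S.sort(key=lambda t:-t[0][0])
for a,b in zip(T,S):
    c1,d1=ray(i,*a[0]);c2,d2=ray(j,*b[0])
    s=np.linalg.lstsq(np.c_[d1,-d2],c2-c1,rcond=None)[0]
    p,q=c1+s[0]*d1,c2+s[1]*d2; print(((p+q)/2).round(1),'gap',np.linalg.norm(p-q).round(1), onz(i,*a[0],62),onz(j,*b[0],62))
E
```

```text
[680.6 106.6  12. ]
[ 669.1 -221.7   12. ]
[ 499.6 -216.3   12. ]
[511.2 112.5  12. ]
centre [590.125 -54.725  12.   ] sides [np.float64(169.50271384258133), np.float64(328.50135463952046), np.float64(169.58599588409416), np.float64(329.00455923892605)]
yaw -0.03513999559983163
[(array([226.76, 163.41]), np.int32(54), array([9, 8], dtype=int32)), (array([248.68, 164.36]), np.int32(53), array([8, 8], dtype=int32)), (array([270.57, 164.55]), np.int32(53), array([8, 8], dtype=int32)), (array([292.36, 166.32]), np.int32(53), array([8, 8], dtype=int32)), (array([314.3 , 167.25]), np.int32(53), array([9, 8], dtype=int32))]
[(array([283.57, 213.14]), np.int32(21), array([6, 5], dtype=int32))]
[632.2  63.4  59.1] gap 0.6 [631.5  63.6  62. ] [633.8  63.2  62. ]
```

```bash
cat >> h.py <<'E'
def Rq(q):
    from scipy.spatial.transform import Rotation as R
    return R.from_quat([q[1],q[2],q[3],q[0]]).as_matrix()
def plan(s,target,yang=None):
    """tool shift in cm and roll to reach target(mm), tool-y angle yang (rad, mod pi); shift done first, then roll"""
    R=Rq(s['ee_rot']); d=R.T@(np.array(target,float)-s['eef_pos'])/10
    a=np.arctan2(R[1,1],R[0,1]); out=None
    if yang is not None:
        out=(a-yang+np.pi/2)%np.pi-np.pi/2
    return d.round(2),a,out
E
python3 - <<'E'
from rig import ctrl
from h import *
s=ctrl.sense();R=Rq(s['ee_rot']);print(R.round(3))
w=ctrl.camera_info('wrist');M=w['camera_from_world'];c=-M[:3,:3].T@M[:3,3]
print('cam in tool',R.T@(c-s['eef_pos']),'axes in tool\n',(R.T@M[:3,:3].T).round(3))
print(plan(s,[530,-55,300],np.pi/2-0.035))
i=ctrl.camera_info('top')
g=lambda u,v:onz(i,(u+.5)/5.6-.5+200,(v+.5)/5.6-.5+140,80)
print(g(397,286),g(414,262),g(390,302))
E
```

```text
[[-0.897  0.442 -0.001]
 [ 0.442  0.897 -0.001]
 [ 0.    -0.001 -1.   ]]
cam in tool [ 6.92784975e+01  1.18133472e-01 -1.31282357e+02] axes in tool
 [[ 0.    -0.962 -0.273]
 [ 1.     0.     0.   ]
 [-0.    -0.273  0.962]]
(array([-49.97, -34.  ,  -5.79]), np.float64(1.1129750940471497), np.float64(-0.42282123274774697))
[553.5 -55.7  80. ] [565.3 -63.8  80. ] [545.7 -52.4  80. ]
```

```bash
python3 - <<'E'
from rig import ctrl
from h import *
s=ctrl.sense()
print(plan(s,[552.6,-53.4,230],np.radians(56)))
E
```

```text
(array([-51.93, -32.85,   1.21]), np.float64(1.1129750940471497), np.float64(0.1355907129303251))
```

Emit:
{"op": "apply_moves", "data": {
  "commands": [
    [3.2,-2.0,-1.27,0,0],
    [3.2,-2.0,-1.27,0,0],
    [3.2,-2.0,-1.27,0,0],
    [3.2,-2.0,-1.27,0,0],
    [3.2,-2.0,-1.27,0,0],
    [3.2,-2.0,-1.27,0,0],
    [3.2,-2.0,-1.27,0,0],
    [3.2,-2.0,-1.27,0,0],
    [3.2,-2.0,-1.27,0,0],
    [3.2,-2.0,-1.27,0,0],
    [3.2,-2.0,-1.27,0,0],
    [3.2,-2.0,-1.27,0,0]
  ]
}}

```text
time_s: 1.15
eef_pos: [380.3, 227.1, 242.2]
ee_rot: [-0.0, 0.227, 0.974, -0.0]
force: [0.6, 1.2, -0.4]
grip_width: 0.374
```

Emit:
{"op": "apply_moves", "data": {
  "commands": [
    [3.2,-2.0,-1.27,0.1,0],
    [3.2,-2.0,-1.27,0.1,0],
    [3.2,-2.0,-1.27,0.1,0],
    [3.2,-2.0,-1.27,0.1,0],
    [3.2,-2.0,-1.27,0.1,0],
    [3.2,-2.0,-1.27,0.1,0],
    [3.2,-2.0,-1.27,0.1,0],
    [3.2,-2.0,-1.27,0.1,0],
    [3.2,-2.0,-1.27,0.1,0],
    [3.2,-2.0,-1.27,0.1,0],
    [3.2,-2.0,-1.27,0.1,0.07],
    [3.2,-2.0,-1.27,0.1,0.07]
  ]
}}

```text
time_s: 2.15
eef_pos: [526.9, -16.5, 230.0]
ee_rot: [-0.0, 0.296, 0.955, 0.0]
force: [0.0, 0.8, 0.6]
grip_width: 0.372
```

```bash
python3 - <<'E'
from rig import ctrl
from h import *
s=ctrl.sense()
print(s['joints'],s['eef_pos'],s['grip_width'],plan(s,[552.6,-53.4,230],np.radians(56)))
E
```

```text
[-2.53692362e-01  3.27604877e-01  1.51045736e+00  5.83114753e-05
  1.30399117e+00 -1.22359234e+00] [526.93664593 -16.46369841 229.96416935] 0.37187546323676385 (array([-4.21, -1.6 , -0.01]), np.float64(0.9698846163810132), np.float64(-0.007499764735811265))
```

Emit:
{"op": "apply_moves", "data": {
  "commands": [
    [3.2,-1.4,-0.53,0,0],
    [3.2,-1.4,-0.53,0,0],
    [3.2,-1.4,-0.53,0,0],
    [3.2,0,0,0,0],
    [3.2,0,0,0,0]
  ]
}}

```text
time_s: 2.57
eef_pos: [552.1, -52.3, 229.8]
ee_rot: [-0.001, 0.295, 0.956, 0.0]
force: [-0.0, -0.4, -0.5]
grip_width: 0.371
```

```bash
python3 - <<'E'
from rig import ctrl
from h import *
s=ctrl.sense();print(s['joints'],s['eef_pos'])
w=ctrl.camera_info('wrist'); im=ctrl.capture('wrist')[:,:,::-1]; cv2.imwrite('pics/w1.png',im)
np.save('pics/w1.npy',w['camera_from_world'])
cv2.imwrite('pics/w1z.png',cv2.resize(im[100:350,130:400],None,fx=2.4,fy=2.4,interpolation=cv2.INTER_CUBIC))
for p in [(552.6,-53.4,80),(627.6,-56,62),(627.6,-56,70)]: print(proj(w,p))
E
```

```text
[-3.05804668e-01  3.87863548e-01  1.42588749e+00  1.08811992e-04
  1.32884640e+00 -1.27804633e+00] [552.06123095 -52.30476051 229.81644412]
[254.20168067 187.58768745]
[287.59207865 235.12716964]
[288.38606071 237.9336058 ]
```

View pics/w1.png

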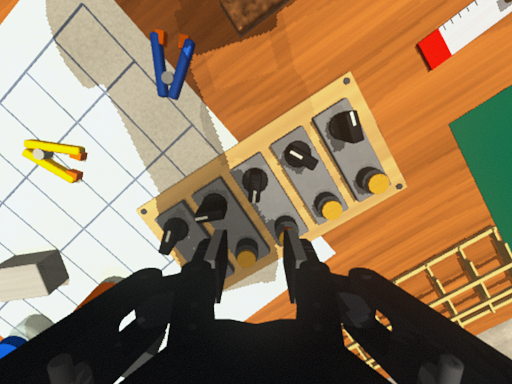

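View pics/w1z.png

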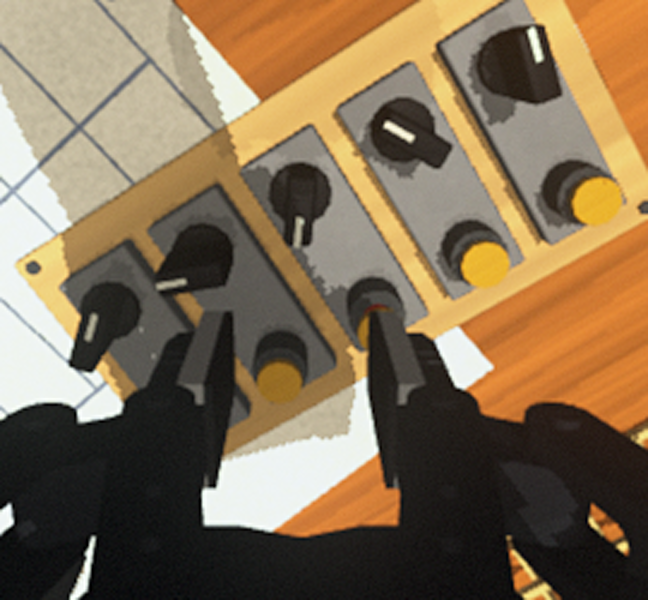

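```bash
python3 - <<'E'
from rig import ctrl
from h import *
s=ctrl.sense();w=ctrl.camera_info('wrist')
im=cv2.imread('pics/w1.png');h=cv2.cvtColor(im,cv2.COLOR_BGR2HSV)
m=np.zeros((384,512),np.uint8); sub=im[185:206,245:264]; print(sub.min(2))
E
```

```text
[[ 30  29  33  24  24  27  33  32  38  42  45  43  45  45  41  33  36  39
   45]
 [ 31  34  35  28  25  28  35  29  36  42  45  43  43  43  37  30  33  42
   37]
 [ 30  29  31  26  27  29  31  32  34  41  45  42  45  44  39  30  36  36
   38]
 [ 30  28  30  29  23  32  31  30  32  30  41  43  42  43  40  29  34  41
   35]
 [ 61  38  25  25  22  30  32  25  29  30  27  35  43  42  32  26  31  37
   36]
 [ 84  62  34  27  27  27  26  27  75  95  77  48  38  39  36  27  32  49
   93]
 [ 85  84  61  34  24  29  30  23 109 145 151 106  36  40  34  33  85 115
  137]
 [ 85  85  82  52  26  30  32  28 117 147 183 134  37  39  30  61 128 149
  148]
 [ 83  86  86  59  25  31  27  31 113 149 148  95  32  34  27  99 143 145
  145]
 [ 76  80  86  55  21  26  28  36 114 150 114  50  31  37  21 110 149 145
  145]
 [ 70  81  85  53  23  30  25  47 122 152 107  43  30  33  29 112 150 147
  141]
 [ 65  73  77  50  23  31  24  59 122 153 105  31  26  31  34 113 144 143
  144]
 [ 62  65  66  41  18  30  25  74 132 154 104  32  24  23  32 112 144 143
  144]
 [ 68  67  63  38  25  32  24  87 135 149  99  26  26  28  47 116 147 143
  141]
 [ 67  69  58  33  24  31  21  85 136 149  97  17  29  27  52 119 145 143
  143]
 [ 67  69  62  39  25  25  24  88 138 142  84  23  21  19  64 122 143 143
  143]
 [ 68  67  71  51  39  30  19 103 146 128  67  14  16  25  94 138 144 139
  142]
 [ 68  73  71  69  54  55  62 110 139 128  86  69  74  94 133 144 142 141
  140]
 [ 67  68  71  67  60  68  79  95 103 106  89 114 130 138 145 141 140 138
  140]
 [ 70  68  65  68  69  67  71  81  83  83  83 122 146 143 144 142 141 141
  144]
 [ 69  68  66  68  69  65  64  75  86  84  81 100 131 143 142 138 144 142
  141]]
```

Seen from the wrist, the proud jack is the middle one, with a red band at about (286,229) px. Its bar is at (254,188) and turned 0.12 rad from the tool x axis. I'll align, descend and grip.

Emit:
{"op": "apply_moves", "data": {
  "commands": [
    [3.2,-0.1,-0.06,1.5,0.06],
    [3.2,0,0,1.5,0.06],
    [3.2,0,0,1.5,0],
    [3.2,0,0,1.5,0],
    [3.2,0,0,1.5,0],
    [3.2,0,0,1.5,0],
    [3.2,0,0,1.5,0],
    [3.2,0,0,1.5,0],
    [3.2,0,0,1.0,0],
    [3.2,0,0,1.0,0],
    [3.2,0,0,0,0],
    [3.2,0,0,0,0]
  ]
}}

```text
time_s: 3.62
eef_pos: [552.7, -53.0, 90.4]
ee_rot: [-0.0, 0.351, 0.936, -0.0]
force: [-0.0, 0.5, -0.6]
grip_width: 0.373
```

```bash
python3 - <<'E'
from rig import ctrl
from h import *
s=ctrl.sense();print(s['joints'],s['eef_pos'],plan(s,[552.6,-53.4,60]))
w=ctrl.camera_info('wrist'); im=ctrl.capture('wrist')[:,:,::-1]; cv2.imwrite('pics/w2.png',im)
print(proj(w,(552.6,-53.4,80)))
E
```

```text
[-3.06663954e-01  5.40572600e-01  1.58609608e+00  9.96468123e-06
  1.01510128e+00 -1.16000000e+00] [552.68017182 -53.01430751  90.43630079] (array([-0.02, -0.03,  3.04]), np.float64(0.8533307972234295), None)
[254.02163489 244.71416744]
```

View pics/w2.png

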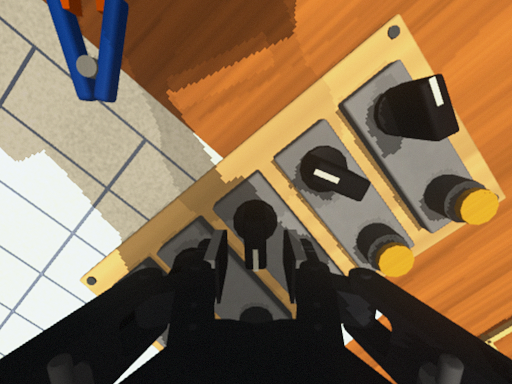

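The bar at (255,245) is centred between the fingers and aligned. I'll go down and close on it.

Emit:
{"op": "apply_moves", "data": {
  "commands": [
    [3.2,0,0,1.0,0],
    [3.2,0,0,1.0,0],
    [3.2,0,0,1.0,0],
    [3.2,0,0,0,0],
    [0.5,0,0,0,0],
    [0.5,0,0,0,0],
    [0.5,0,0,0,0],
    [0.5,0,0,0,0],
    [0.5,0,0,0,0],
    [0.5,0,0,0,0]
  ],
  "squeeze": 60
}}

```text
time_s: 4.5
eef_pos: [552.7, -53.2, 60.3]
ee_rot: [0.0, 0.351, 0.936, 0.0]
force: [1.8, -0.2, -4.7]
grip_width: 0.144
```

Emit:
{"op": "apply_moves", "data": {
  "commands": [
    [0.5,0,0,0,0.1],
    [0.5,0,0,0,0.1],
    [0.5,0,0,0,0.1],
    [0.5,0,0,0,0.1],
    [0.5,0,0,0,0.1],
    [0.5,0,0,0,0.1],
    [0.5,0,0,0,0.1],
    [0.5,0,0,0,0.1],
    [0.5,0,0,0,0.1],
    [0.5,0,0,0,0.1],
    [0.5,0,0,0,0.0],
    [0.5,0,0,0,0.0]
  ]
}}

```text
time_s: 5.5
eef_pos: [553.3, -53.0, 60.3]
ee_rot: [0.0, 0.757, 0.653, 0.001]
force: [4.6, 2.8, -7.4]
grip_width: 0.145
```

```bash
python3 - <<'E'
from rig import ctrl
from h import *
s=ctrl.sense();print(s['joints'],s['eef_pos'],s['wrist_torque'],s['grip_width'],plan(s,[552.6,-53.4,60]))
im=ctrl.capture('wrist')[:,:,::-1]; cv2.imwrite('pics/w3.png',im)
im=ctrl.capture('scene')[:,:,::-1]; cv2.imwrite('pics/s3.png',cv2.resize(im[145:245,185:320],None,fx=5.5,fy=5.5,interpolation=cv2.INTER_CUBIC))
E
```

```text
[-3.06685926e-01  5.84720264e-01  1.60599228e+00  1.07360545e-03
  9.49297416e-01 -1.59468340e-01] [553.33728111 -53.01340708  60.30688825] [ 0.37116265 -0.76543218 -0.15442344] 0.14539473039635223 (array([-0.05, -0.07,  0.03]), np.float64(-0.14784252640646567), None)
```

View pics/w3.png

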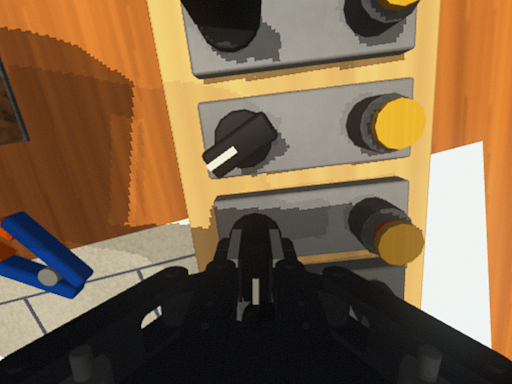

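View pics/s3.png

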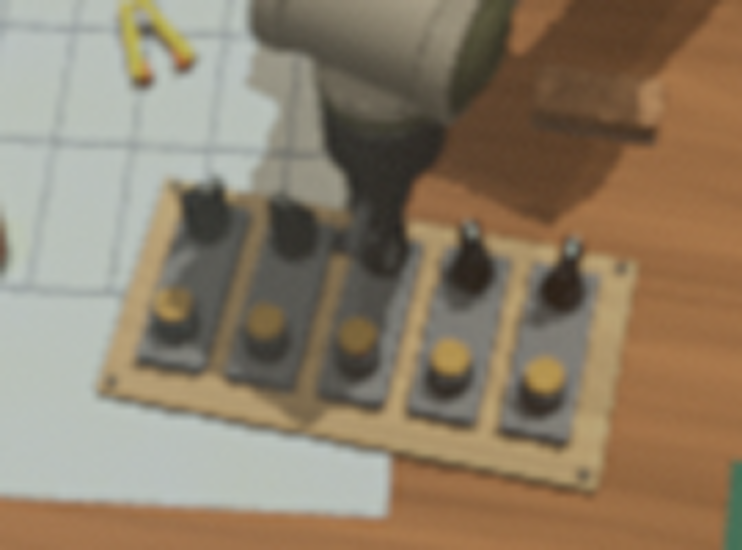

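The proud pad at (400,243) still shows its red band at (383,222) after 1.0 rad. I'll keep turning.

Emit:
{"op": "apply_moves", "data": {
  "commands": [
    [0.5,0,0,0,0.1],
    [0.5,0,0,0,0.1],
    [0.5,0,0,0,0.1],
    [0.5,0,0,0,0.1],
    [0.5,0,0,0,0.1],
    [0.5,0,0,0,0.1],
    [0.5,0,0,0,0.0],
    [0.5,0,0,0,0.0]
  ]
}}

```text
time_s: 6.27
eef_pos: [553.7, -53.2, 60.3]
ee_rot: [0.001, 0.917, 0.4, 0.001]
force: [6.6, 1.0, -7.1]
grip_width: 0.142
```

```bash
python3 - <<'E'
from rig import ctrl
from h import *
s=ctrl.sense();print(s['eef_pos'],s['joints'][5],s['grip_width'])
im=ctrl.capture('wrist')[:,:,::-1]; cv2.imwrite('pics/w4.png',im)
E
```

```text
[553.69192143 -53.1734937   60.32186223] 0.44050549599258837 0.14190155579204167
```

View pics/w4.png

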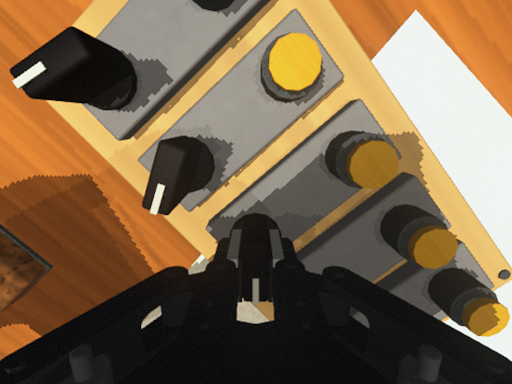

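```bash
cat >> h.py <<'E'
def padh(im,w,lim=90,area=(300,4000)):
    h=cv2.cvtColor(im,cv2.COLOR_BGR2HSV)
    m=((h[...,0]>16)&(h[...,0]<26)&(h[...,1]>190)&(h[...,2]>lim)).astype(np.uint8)
    m=cv2.morphologyEx(m,cv2.MORPH_OPEN,np.ones((3,3)))
    n,l,st,c=cv2.connectedComponentsWithStats(m)
    for k in range(1,n):
        if not area[0]<st[k][4]<area[1]: continue
        cn=max(cv2.findContours((l==k).astype(np.uint8),0,cv2.CHAIN_APPROX_NONE)[0],key=len)
        e=cv2.fitEllipse(cv2.convexHull(cn)) if len(cn)>5 else None
        if e is None: continue
        g=onz(w,*e[0],62); rel=g[:2]-[590.1,-54.7]; ex=np.array([.9994,-.035]);ey=np.array([.035,.9994])
        x,y=rel@ex,rel@ey; yk=round(y/60)*60
        print('px',np.round(e[0],1),'axes',np.round(e[1],1),'jig xy@62',x.round(1),y.round(1))
E
python3 - <<'E'
from rig import ctrl
from h import *
im=cv2.imread('pics/w4.png'); w=ctrl.camera_info('wrist'); padh(im,w)
M=w['camera_from_world'];c=-M[:3,:3].T@M[:3,3];print(c)
cv2.imwrite('pics/w4z.png',cv2.resize(im[100:300,290:490],None,fx=3,fy=3,interpolation=cv2.INTER_CUBIC))
E
```

```text
px [294.4  61.5] axes [52.1 57.9] jig xy@62 38.1 60.0
px [372.9 164.5] axes [45.4 49.5] jig xy@62 38.5 -0.5
px [434.4 248.2] axes [37.3 44.4] jig xy@62 38.1 -59.0
px [488.6 319.7] axes [29.4 41.6] jig xy@62 38.4 -119.1
[600.69088812  -2.23989379 191.75500182]
```

View pics/w4z.png

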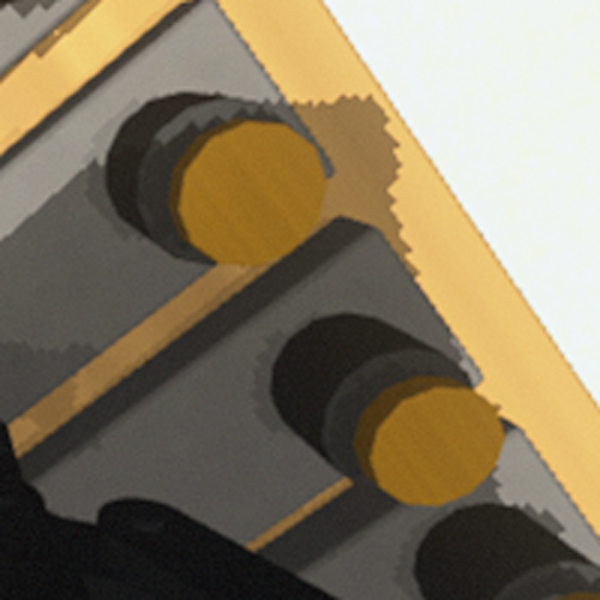

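Emit:
{"op": "apply_moves", "data": {
  "commands": [
    [0.5,0,0,0,0.1],
    [0.5,0,0,0,0.1],
    [0.5,0,0,0,0.1],
    [0.5,0,0,0,0.0],
    [0.5,0,0,0,0.0],
    [0.5,0,0,0,0.0]
  ]
}}

```text
time_s: 6.82
eef_pos: [553.8, -53.3, 60.3]
ee_rot: [0.001, 0.966, 0.259, 0.002]
force: [7.7, 0.4, -9.5]
grip_width: 0.14
```

```bash
python3 - <<'E'
from rig import ctrl
from h import *
s=ctrl.sense();print(s['eef_pos'],s['joints'][5],s['grip_width'])
w=ctrl.camera_info('wrist')
im=ctrl.capture('wrist')[:,:,::-1]; cv2.imwrite('pics/w5.png',im)
padh(np.ascontiguousarray(im),w)
M=w['camera_from_world'];c=-M[:3,:3].T@M[:3,3];print(c)
E
```

```text
[553.82728982 -53.33411553  60.34243896] 0.7401085714889277 0.14009762278756777
px [230.   59.2] axes [52.3 57.9] jig xy@62 38.3 59.6
px [339.4 132.9] axes [47.7 51.6] jig xy@62 38.5 0.0
px [434.2 197.3] axes [40.8 48.7] jig xy@62 38.4 -59.3
[613.70677502 -18.57528775 191.80900562]
```

View pics/w5.png

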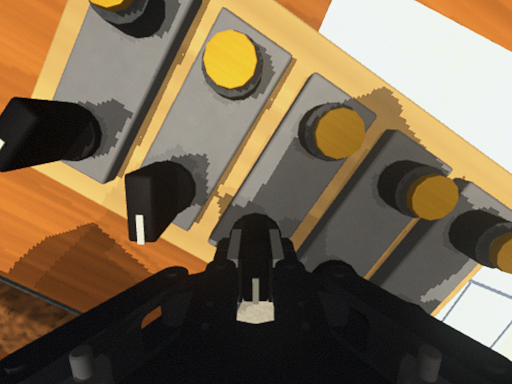

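Estimated height is about +0.5 mm and no red is visible. I'll let go, lift, and check from a more oblique view.

Emit:
{"op": "apply_moves", "data": {
  "commands": [
    [3.2,0,0,0,0.0],
    [3.2,0,0,0,0.0],
    [3.2,0,0,0,0.0],
    [3.2,0,0,0,0.0],
    [3.2,0,0,-1.5,0.0],
    [3.2,0,0,-1.5,0.0],
    [3.2,0,0,-1.5,0.0],
    [3.2,1.4,-2.4,0,0.0],
    [3.2,1.4,-2.4,0,0.0],
    [3.2,0,0,0,0.0],
    [3.2,0,0,0,0.0]
  ]
}}

```text
time_s: 7.78
eef_pos: [552.9, 3.1, 105.5]
ee_rot: [0.0, 0.966, 0.26, 0.0]
force: [0.5, -0.6, -0.1]
grip_width: 0.374
```

```bash
python3 - <<'E'
from rig import ctrl
from h import *
s=ctrl.sense();print(s['eef_pos'],s['joints'][5],s['grip_width'])
w=ctrl.camera_info('wrist')
im=np.ascontiguousarray(ctrl.capture('wrist')[:,:,::-1]); cv2.imwrite('pics/w6.png',im)
padh(im,w)
M=w['camera_from_world'];c=-M[:3,:3].T@M[:3,3];print(c)
E
```

```text
[552.87079752   3.14160575 105.47609834] 0.8388073258683555 0.37414912341749146
px [234.5  67.4] axes [38.2 42.1] jig xy@62 38.3 119.6
px [315.6 122.4] axes [36. 38.] jig xy@62 38.3 60.4
px [390.4 172.8] axes [32.3 36.5] jig xy@62 38.4 0.0
px [456.6 218. ] axes [28.2 35. ] jig xy@62 38.3 -59.2
[613.07063774  38.06813726 236.80080152]
```

View pics/w6.png

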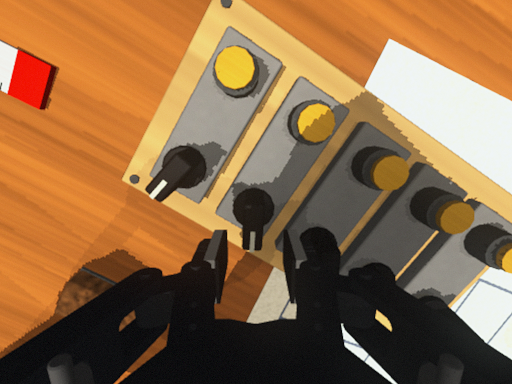

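Emit:
{"op": "apply_moves", "data": {
  "commands": [
    [3.2,1.4,-2.4,0,0.0],
    [3.2,1.4,-2.4,0,0.0],
    [3.2,0,0,0,0.0],
    [3.2,0,0,0,0.0]
  ]
}}

```text
time_s: 8.17
eef_pos: [553.2, 57.8, 105.2]
ee_rot: [0.0, 0.966, 0.259, -0.0]
force: [-0.8, -0.8, -0.0]
grip_width: 0.375
```

```bash
python3 - <<'E'
from rig import ctrl
from h import *
s=ctrl.sense();print(s['eef_pos'],s['joints'][5],s['grip_width'])
w=ctrl.camera_info('wrist')
im=np.ascontiguousarray(ctrl.capture('wrist')[:,:,::-1]); cv2.imwrite('pics/w7.png',im)
padh(im,w)
M=w['camera_from_world'];c=-M[:3,:3].T@M[:3,3];print(c)
cv2.imwrite('pics/w7z.png',cv2.resize(im[100:300,312:],None,fx=3.5,fy=3,interpolation=cv2.INTER_CUBIC))
E
```

```text
[553.23253434  57.78041344 105.24386301] 0.9396529215074981 0.37545354177052126
px [310.1 115.4] axes [36.2 38.7] jig xy@62 38.3 120.3
px [384.9 165.9] axes [32.8 36.7] jig xy@62 38.4 60.7
px [453.8 212.5] axes [28.6 35.7] jig xy@62 38.5 -0.1
[613.49085948  92.6400133  236.5362777 ]
```

View pics/w7z.png

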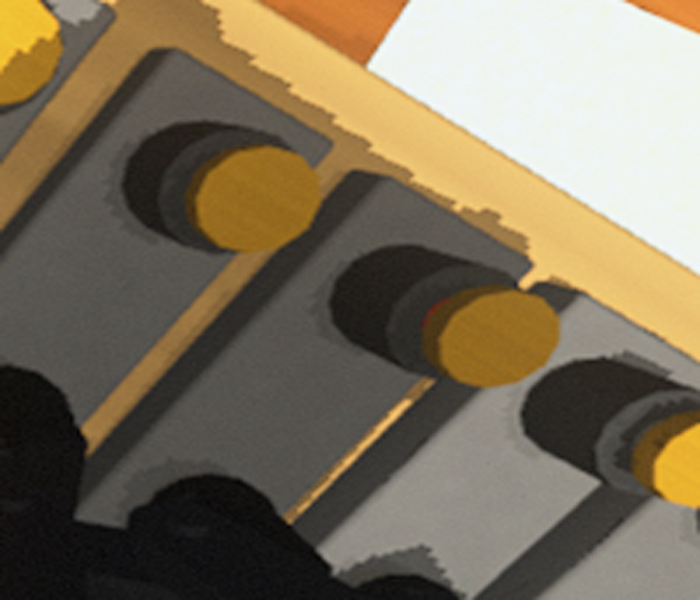

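A thin red sliver shows at about (436,205) px and the ray estimate is about +1.2 mm, so I'll regrip and turn about 0.3 rad more.

```bash
python3 - <<'E'
from rig import ctrl
from h import *
s=ctrl.sense();print(plan(s,[552.7,-53.4,105]))
E
```

```text
(array([-5.58,  9.53,  0.03]), np.float64(-1.0470583070058697), None)
```

Emit:
{"op": "apply_moves", "data": {
  "commands": [
    [3.2,-1.4,2.4,0,0.0],
    [3.2,-1.4,2.4,0,0.0],
    [3.2,-1.4,2.4,0,0.0],
    [3.2,-1.4,2.3,0,0.0],
    [3.2,0,0,0,0.0],
    [3.2,0,0,0,0.0]
  ]
}}

```text
time_s: 8.72
eef_pos: [552.1, -54.7, 105.3]
ee_rot: [0.0, 0.966, 0.257, -0.0]
force: [-0.5, 0.5, -0.3]
grip_width: 0.377
```

```bash
python3 - <<'E'
from rig import ctrl
from h import *
s=ctrl.sense();print(plan(s,[552.7,-53.4,60]))
im=np.ascontiguousarray(ctrl.capture('wrist')[:,:,::-1]); cv2.imwrite('pics/w8.png',im)
E
```

```text
(array([ 0.12, -0.09,  4.53]), np.float64(-1.050814087931674), None)
```

View pics/w8.png

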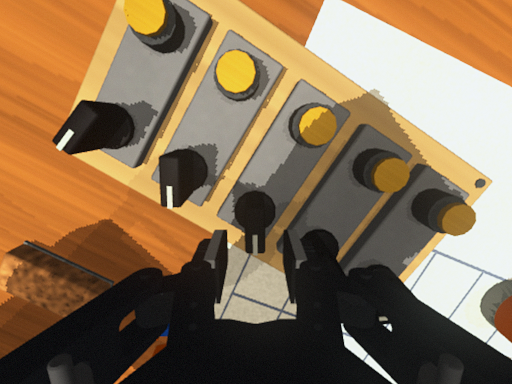

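The bar at (255,242) is centred between the fingers again. I'll descend, grip, turn 0.3 rad, let go and lift.

Emit:
{"op": "apply_moves", "data": {
  "commands": [
    [3.2,0.1,-0.08,1.5,0.0],
    [3.2,0,0,1.5,0.0],
    [3.2,0,0,1.5,0.0],
    [3.2,0,0,0,0.0],
    [0.5,0,0,0,0.0],
    [0.5,0,0,0,0.0],
    [0.5,0,0,0,0.0],
    [0.5,0,0,0,0.0],
    [0.5,0,0,0,0.0],
    [0.5,0,0,0,0.1],
    [0.5,0,0,0,0.1],
    [0.5,0,0,0,0.1]
  ]
}}

```text
time_s: 9.77
eef_pos: [554.0, -52.9, 61.0]
ee_rot: [0.002, 0.994, 0.109, 0.002]
force: [6.3, -11.8, -11.8]
grip_width: 0.145
```

Emit:
{"op": "apply_moves", "data": {
  "commands": [
    [0.5,0,0,0,0.0],
    [0.5,0,0,0,0.0],
    [3.2,0,0,0,0.0],
    [3.2,0,0,0,0.0],
    [3.2,0,0,0,0.0],
    [3.2,0,0,0,0.0],
    [3.2,0,0,-1.5,0.0],
    [3.2,0,0,-1.5,0.0],
    [3.2,0,0,-1.5,0.0],
    [3.2,0.8,-2.6,0,0.0],
    [3.2,0.8,-2.6,0,0.0],
    [3.2,0.8,-2.6,0,-0.1]
  ]
}}

```text
time_s: 10.77
eef_pos: [558.9, 31.2, 106.0]
ee_rot: [0.0, 0.987, 0.161, 0.0]
force: [0.5, -0.7, 0.2]
grip_width: 0.376
```

Emit:
{"op": "apply_moves", "data": {
  "commands": [
    [3.2,1.4,-2.4,0,-0.1],
    [3.2,0,0,0,-0.1],
    [3.2,0,0,0,0.0]
  ]
}}

```text
time_s: 11.02
eef_pos: [564.4, 58.8, 105.6]
ee_rot: [0.0, 0.965, 0.262, 0.0]
force: [-0.8, -0.2, -0.3]
grip_width: 0.378
```

```bash
python3 - <<'E'
from rig import ctrl
from h import *
s=ctrl.sense();print(s['eef_pos'],s['joints'][5],s['grip_width'])
w=ctrl.camera_info('wrist')
im=np.ascontiguousarray(ctrl.capture('wrist')[:,:,::-1]); cv2.imwrite('pics/w9.png',im)
padh(im,w)
M=w['camera_from_world'];c=-M[:3,:3].T@M[:3,3];print(c)
cv2.imwrite('pics/w9z.png',cv2.resize(im[100:300,312:],None,fx=3.5,fy=3,interpolation=cv2.INTER_CUBIC))
E
```

```text
[564.4142499   58.84314518 105.57826052] 0.9383554147603909 0.37836427138239104
px [302.4 132.3] axes [35.6 37.3] jig xy@62 38.5 120.2
px [375.8 181.6] axes [32.  35.7] jig xy@62 38.5 60.7
px [442.3 226.4] axes [28.3 34.2] jig xy@62 38.4 1.0
px [503.8 267.2] axes [26.2 35.6] jig xy@62 38.7 -59.0
[624.42150833  93.96443654 236.88505553]
```

View pics/w9z.png

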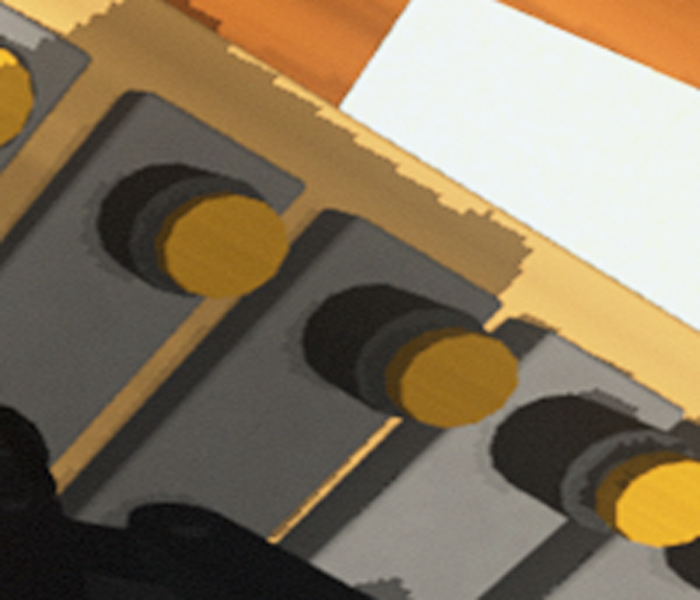

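The pad is level: it reads 1.0 at z=62 against 0.9 expected from its neighbours, and no red shows. Next is the straightedge, at about (541,337), with its long axis 5.3° off the jig's.

Emit:
{"op": "apply_moves", "data": {
  "commands": [
    [3.2,0,0,-0.5,-0.1],
    [3.2,0,0,-0.5,-0.1],
    [3.2,0,0,-0.5,-0.1],
    [3.2,0,0,-0.5,-0.1],
    [3.2,0,0,-0.5,-0.1],
    [3.2,0,0,-0.5,-0.1],
    [3.2,0,0,-0.5,-0.1],
    [3.2,0,0,-0.5,-0.1],
    [3.2,0,0,-0.5,-0.1],
    [3.2,0,0,-0.5,-0.1],
    [3.2,0,0,-0.5,-0.1],
    [3.2,0,0,0,0]
  ]
}}

```text
time_s: 12.07
eef_pos: [564.7, 56.5, 161.4]
ee_rot: [0.001, 0.688, 0.725, 0.0]
force: [0.5, 1.0, -0.3]
grip_width: 0.376
```

```bash
python3 - <<'E'
from rig import ctrl
from h import *
s=ctrl.sense();print(s['eef_pos'],s['joints'],plan(s,[541.5,337.2,160],np.radians(3.26)))
E
```

```text
[564.74842891  56.50342811 161.35137446] [-1.06614779e-01  4.76856800e-01  1.47938130e+00 -9.22508834e-05
  1.18369568e+00 -1.58815087e-01] (array([28.15, -0.86,  0.12]), np.float64(0.052235344012394644), np.float64(-0.004662389602620554))
```

Emit:
{"op": "apply_moves", "data": {
  "commands": [
    [4.2,2.35,-0.07,0,0],
    [4.2,2.35,-0.07,0,0],
    [4.2,2.35,-0.07,0,0],
    [4.2,2.35,-0.07,0,0],
    [4.2,2.35,-0.07,0,0],
    [4.2,2.35,-0.07,0,0],
    [4.2,2.35,-0.07,0,0],
    [4.2,2.35,-0.07,0,0],
    [4.2,2.35,-0.07,0,0],
    [4.2,2.35,-0.07,0,0],
    [4.2,2.35,-0.07,0,0],
    [4.2,2.35,-0.07,0,0]
  ]
}}

```text
time_s: 13.07
eef_pos: [541.0, 339.0, 160.0]
ee_rot: [-0.0, 0.691, 0.723, -0.0]
force: [0.8, -0.7, -0.1]
grip_width: 0.49
```

Emit:
{"op": "apply_moves", "data": {
  "commands": [
    [4.2,0,0,0,0],
    [4.2,0,0,0,0]
  ]
}}

```text
time_s: 13.23
eef_pos: [540.9, 338.7, 159.8]
ee_rot: [-0.0, 0.689, 0.724, -0.0]
force: [0.1, 0.4, -0.5]
grip_width: 0.488
```

```bash
python3 - <<'E'
from rig import ctrl
from h import *
s=ctrl.sense();print(s['eef_pos'],s['joints'],plan(s,[541.5,337.2,160],np.radians(3.26)))
w=ctrl.camera_info('wrist');np.save('pics/w10.npy',w)
im=np.ascontiguousarray(ctrl.capture('wrist')[:,:,::-1]); cv2.imwrite('pics/w10.png',im)
for p in [(541.5,337.2,36),(541.5,337.2,6)]: print(proj(w,p))
E
```

```text
[540.88057208 338.68056952 159.75632694] [ 3.76249831e-01  6.29309337e-01  1.23426882e+00 -2.09475069e-04
  1.27871111e+00  3.26526607e-01] (array([-0.15,  0.05, -0.02]), np.float64(0.04978348861669727), np.float64(-0.00711424499831792))
[255.40194205 194.422681  ]
[255.37769904 187.03880447]
```

View pics/w10.png

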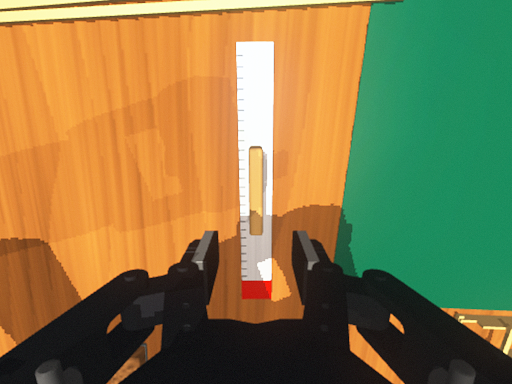

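```bash
python3 - <<'E'
from h import *
w=np.load('pics/w10.npy',allow_pickle=True).item()
a=onz(w,255,42,6);b=onz(w,257,298,6);print(a,b,(a+b)/2, np.linalg.norm(a-b), np.degrees(np.arctan2(*(a-b)[1::-1])))
a=onz(w,255.5,148,36);b=onz(w,257,235.5,36);print(a,b,(a+b)/2,np.linalg.norm(a-b))
for u,v in [(237,60),(274,60),(242,270),(272,270)]: print(onz(w,u,v,6))
E
```

```text
[534.  478.3   6. ] [550.6 196.6   6. ] [542.3  337.45   6.  ] 282.1886780152599 93.37242214291231
[539.3 382.3  36. ] [545.4 293.5  36. ] [542.35 337.9   36.  ] 89.00926918023764
[517.5 462.    6. ]
[553.  463.8   6. ]
[530.7 234.6   6. ]
[566.5 236.4   6. ]
```

Rib and bar are centred at about (542,337.6), and the lengths measure 282 and 89 mm against 284 and 90. I'll go down and grip.

Emit:
{"op": "apply_moves", "data": {
  "commands": [
    [4.2,-0.12,0.12,1.5,0],
    [4.2,0,0,1.5,0],
    [4.2,0,0,1.5,0],
    [4.2,0,0,1.5,0],
    [4.2,0,0,1.5,0],
    [4.2,0,0,1.5,0],
    [4.2,0,0,1.5,0],
    [4.2,0,0,1.2,0],
    [4.2,0,0,1.2,0],
    [4.2,0,0,0.8,0],
    [4.2,0,0,0,0],
    [4.2,0,0,0,0]
  ]
}}

```text
time_s: 14.28
eef_pos: [542.5, 337.2, 23.3]
ee_rot: [-0.0, 0.688, 0.725, -0.0]
force: [1.0, -0.1, -0.1]
grip_width: 0.493
```

Emit:
{"op": "apply_moves", "data": {
  "commands": [
    [0.8,0,0,0,0],
    [0.8,0,0,0,0],
    [0.8,0,0,0,0],
    [0.8,0,0,0,0],
    [0.8,0,0,0,0],
    [0.8,0,0,0,0]
  ],
  "squeeze": 50
}}

```text
time_s: 14.78
eef_pos: [542.8, 337.6, 24.3]
ee_rot: [0.0, 0.688, 0.726, 0.001]
force: [-0.2, -0.0, 6.9]
grip_width: 0.151
```

Emit:
{"op": "apply_moves", "data": {
  "commands": [
    [0.8,0,0,-0.5,0],
    [0.8,0,0,-1.0,0],
    [0.8,0,0,-1.2,0],
    [0.8,0,0,-1.2,0],
    [0.8,0,0,-1.2,0],
    [0.8,0,0,-1.2,0],
    [0.8,0,0,-1.2,0],
    [0.8,0,0,-1.2,0],
    [0.8,0,0,-1.2,0],
    [0.8,0,0,-1.2,0],
    [0.8,0,0,-0.6,0],
    [0.8,0,0,0,0]
  ]
}}

```text
time_s: 15.78
eef_pos: [542.9, 337.6, 142.1]
ee_rot: [0.001, 0.688, 0.726, 0.001]
force: [0.9, 0.4, -2.9]
grip_width: 0.155
```

```bash
python3 - <<'E'
from rig import ctrl
from h import *
s=ctrl.sense();print(s['eef_pos'],s['force'],s['grip_width'],plan(s,[627.6,-56,140],np.radians(88-93.37+3.26)))
im=np.ascontiguousarray(ctrl.capture('wrist')[:,:,::-1]); cv2.imwrite('pics/w11.png',im)
E
```

```text
[542.93727724 337.64174131 142.14134979] [ 0.90694614  0.35941325 -2.93735121] 0.15472306058413718 (array([-39.76,   6.37,   0.19]), np.float64(0.052989927600700766), np.float64(0.08981637481778115))
```

View pics/w11.png

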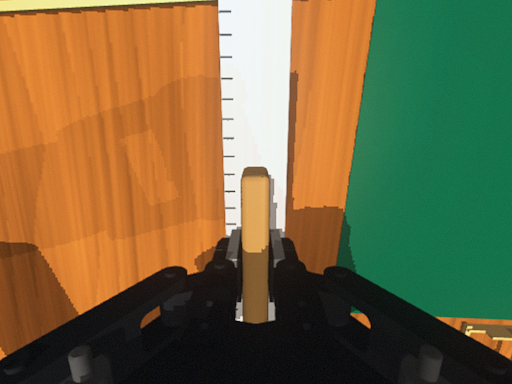

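Emit:
{"op": "apply_moves", "data": {
  "commands": [
    [0.8,-0.8,0.1,0,0],
    [0.8,-1.6,0.26,0,0],
    [0.8,-1.8,0.29,0,0],
    [0.8,-1.8,0.29,0,0],
    [0.8,-1.8,0.29,0,0],
    [0.8,-1.8,0.29,0,0],
    [0.8,-1.8,0.29,0,0],
    [0.8,-1.8,0.29,0,0],
    [0.8,-1.8,0.29,0,0],
    [0.8,-1.8,0.29,0,0],
    [0.8,-1.8,0.29,0,0],
    [0.8,-1.8,0.29,0,0]
  ]
}}

```text
time_s: 16.83
eef_pos: [585.4, 133.9, 139.4]
ee_rot: [-0.001, 0.688, 0.726, -0.001]
force: [0.8, 0.7, -2.7]
grip_width: 0.154
```

Emit:
{"op": "apply_moves", "data": {
  "commands": [
    [0.8,-1.8,0.29,0,0],
    [0.8,-1.8,0.29,0,0],
    [0.8,-1.8,0.29,0,0],
    [0.8,-1.8,0.29,0,0],
    [0.8,-1.8,0.29,0,0],
    [0.8,-1.8,0.29,0,0],
    [0.8,-1.8,0.29,0,0],
    [0.8,-1.8,0.29,0,0.02],
    [0.8,-1.8,0.29,0,0.02],
    [0.8,-0.9,0.29,0,0.02],
    [0.8,-0.4,0.1,0,0.02],
    [0.8,0,0,0,0]
  ]
}}

```text
time_s: 17.83
eef_pos: [623.8, -38.6, 139.7]
ee_rot: [-0.0, 0.717, 0.697, -0.0]
force: [0.8, -0.5, -2.9]
grip_width: 0.156
```

```bash
python3 - <<'E'
from rig import ctrl
from h import *
s=ctrl.sense();print(s['eef_pos'],s['force'],s['grip_width'],plan(s,[627.6,-56,86.3],np.radians(-2)))
w=ctrl.camera_info('wrist');np.save('pics/w12.npy',w)
im=np.ascontiguousarray(ctrl.capture('wrist')[:,:,::-1]); cv2.imwrite('pics/w12.png',im)
E
```

```text
[623.82805223 -38.61608685 139.74918978] [ 0.80142939 -0.49918186 -2.91852331] 0.15591161679772528 (array([-1.73,  0.43,  5.34]), np.float64(-0.0291723520004258), np.float64(0.0057342330394607455))
```

View pics/w12.png

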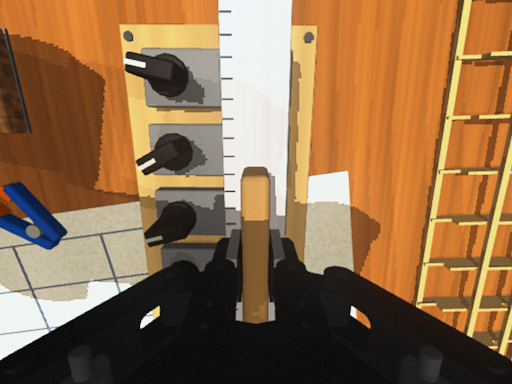

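The straightedge hangs parallel above the pads. I'll shift 17 mm along the row and lower it.

Emit:
{"op": "apply_moves", "data": {
  "commands": [
    [0.8,-0.6,0.15,0,0.005],
    [0.8,-0.6,0.14,0,0],
    [0.8,-0.53,0.14,0,0],
    [0.8,0,0,1.0,0],
    [0.8,0,0,1.0,0],
    [0.8,0,0,1.0,0],
    [0.8,0,0,1.0,0],
    [0.8,0,0,0.5,0],
    [0.8,0,0,0,0],
    [0.8,0,0,0,0]
  ]
}}

```text
time_s: 18.72
eef_pos: [627.7, -55.3, 95.1]
ee_rot: [-0.0, 0.718, 0.696, -0.0]
force: [0.2, -0.2, -1.9]
grip_width: 0.155
```

```bash
python3 - <<'E'
from rig import ctrl
from h import *
s=ctrl.sense();print(s['eef_pos'],s['force'],s['wrist_torque'],plan(s,[627.9,-56,86.3],np.radians(-2)))
w=ctrl.camera_info('wrist')
im=np.ascontiguousarray(ctrl.capture('wrist')[:,:,::-1]); cv2.imwrite('pics/w13.png',im)
im=ctrl.capture('scene')[:,:,::-1]; cv2.imwrite('pics/s13.png',cv2.resize(im[145:245,185:320],None,fx=5.5,fy=5.5,interpolation=cv2.INTER_CUBIC))
E
```

```text
[627.73836469 -55.34685842  95.0664127 ] [ 0.17498519 -0.20673288 -1.93105779] [ 0.02944952  0.00044877 -0.05350342] (array([-0.06,  0.02,  0.88]), np.float64(-0.03186394291993577), np.float64(0.003042642119950756))
```

View pics/w13.png

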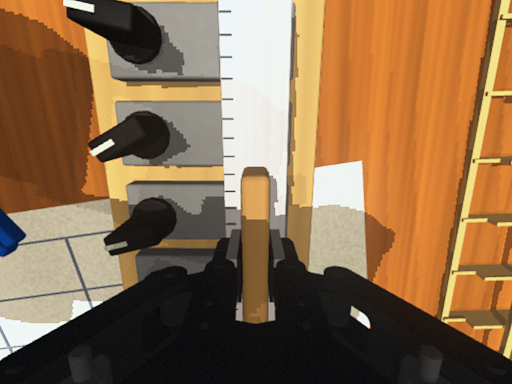

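View pics/s13.png

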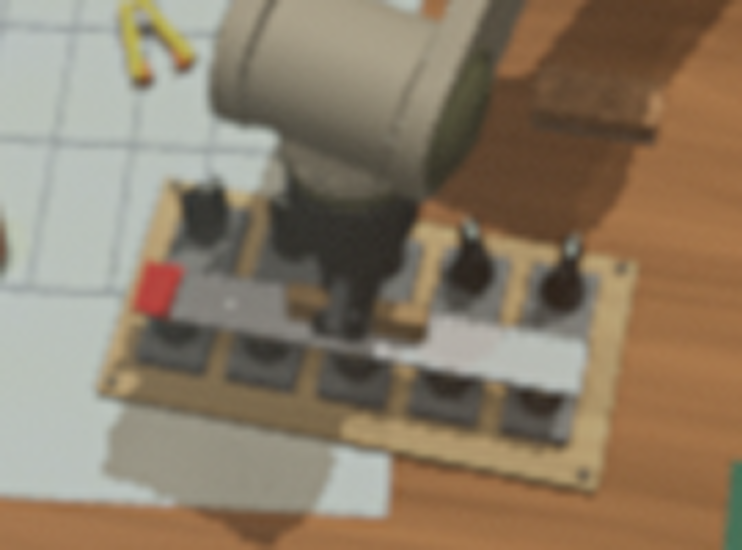

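Emit:
{"op": "apply_moves", "data": {
  "commands": [
    [0.8,-0.05,0,0.2,0.0],
    [0.8,0,0,0.2,0],
    [0.8,0,0,0.2,0],
    [0.8,0,0,0.1,0],
    [0.8,0,0,0,0],
    [0.8,0,0,0,0]
  ]
}}

```text
time_s: 19.32
eef_pos: [627.7, -56.0, 88.2]
ee_rot: [-0.0, 0.718, 0.696, -0.0]
force: [-0.0, -0.0, -2.4]
grip_width: 0.152
```

Emit:
{"op": "apply_moves", "data": {
  "commands": [
    [0.8,0,0,0.1,0],
    [0.8,0,0,0.05,0],
    [0.8,0,0,0,0],
    [0.8,0,0,0,0]
  ]
}}

```text
time_s: 19.65
eef_pos: [627.7, -55.9, 86.7]
ee_rot: [-0.0, 0.718, 0.696, -0.0]
force: [0.9, 0.1, -3.6]
grip_width: 0.152
```

Emit:
{"op": "apply_moves", "data": {
  "commands": [
    [0.8,0,0,0.05,0],
    [0.8,0,0,0,0],
    [0.8,0,0,0,0]
  ]
}}

```text
time_s: 19.9
eef_pos: [627.8, -56.0, 86.3]
ee_rot: [0.0, 0.718, 0.696, 0.0]
force: [0.5, -0.7, -1.8]
grip_width: 0.152
```

Emit:
{"op": "apply_moves", "data": {
  "commands": [
    [0.8,0,0,0.05,0],
    [0.8,0,0,0,0],
    [0.8,0,0,0,0]
  ]
}}

```text
time_s: 20.15
eef_pos: [627.8, -55.9, 86.3]
ee_rot: [0.0, 0.718, 0.696, 0.0]
force: [-2.4, -0.0, 3.0]
grip_width: 0.15
```

Contact shows at z=86.3, as expected. I'll let go and lift to look.

Emit:
{"op": "apply_moves", "data": {
  "commands": [
    [3.2,0,0,0,0],
    [3.2,0,0,0,0],
    [3.2,0,0,0,0],
    [3.2,0,0,0,0],
    [3.2,0,0,0,0],
    [3.2,0,0,-1.0,0],
    [3.2,0,0,-1.5,0],
    [3.2,0,0,-1.5,0],
    [3.2,0,0,-1.5,0],
    [3.2,0,0,-1.5,0],
    [3.2,0,0,-1.5,0],
    [3.2,0,0,0,0]
  ]
}}

```text
time_s: 21.15
eef_pos: [629.0, -56.3, 174.7]
ee_rot: [0.003, 0.718, 0.696, 0.002]
force: [-0.2, 0.3, -0.5]
grip_width: 0.372
```

```bash
python3 - <<'E'
from rig import ctrl
from h import *
s=ctrl.sense();print(s['eef_pos'],s['joints'])
w=ctrl.camera_info('wrist');np.save('pics/w14.npy',w)
im=np.ascontiguousarray(ctrl.capture('wrist')[:,:,::-1]); cv2.imwrite('pics/w14.png',im)
i=ctrl.camera_info('top');im=ctrl.capture('top')[:,:,::-1]; cv2.imwrite('pics/t14.png',im)
cv2.imwrite('pics/t14z.png',cv2.resize(im[140:225,200:340],None,fx=5.6,fy=5.6,interpolation=cv2.INTER_CUBIC))
E
```

```text
[628.96679272 -56.25142028 174.70879573] [-2.74416906e-01  5.97870236e-01  1.24681887e+00 -2.41547786e-05
  1.29079528e+00 -2.42508165e-01]
```

View pics/w14.png

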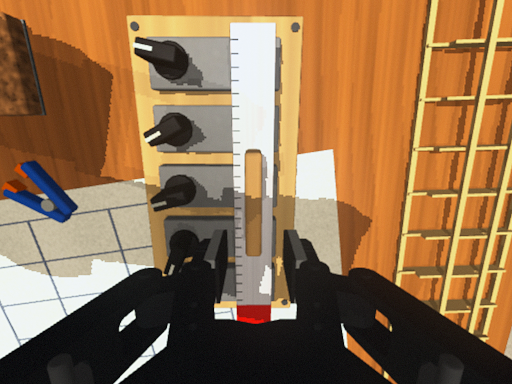

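View pics/t14z.png

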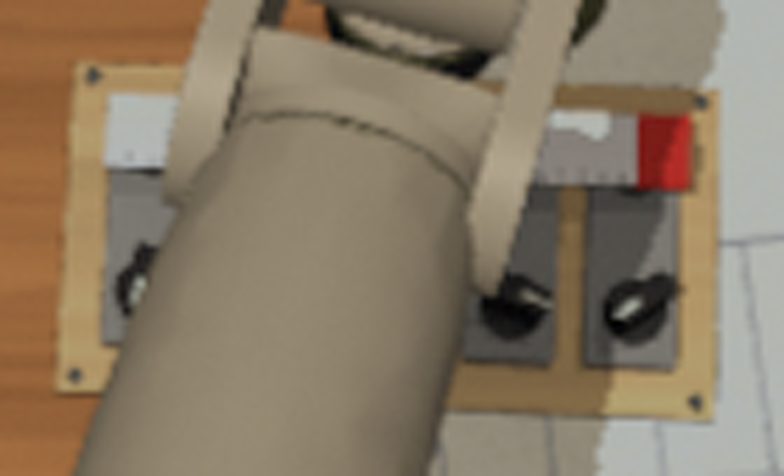

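```bash
python3 - <<'E'
from h import *
w=np.load('pics/w14.npy',allow_pickle=True).item()
a=onz(w,252.5,23,68);b=onz(w,254,322.5,68);c=(a+b)/2;print(a,b,c, np.linalg.norm(a-b), np.degrees(np.arctan2(*(a-b)[1::-1])))
rel=c[:2]-[590.1,-54.7];print('jig xy',rel@[.9994,-.035],rel@[.035,.9994])
for n,k in (('red',-120),('plain',120)): print(n,c[:2]+k*(a-b)[:2]/np.linalg.norm(a-b))
E
```

```text
[632.3  85.   68. ] [ 624.4 -194.1   68. ] [628.35 -54.55  68.  ] 279.2117834189668 88.37866057378588
jig xy 38.22179999999988 1.4886600000000019
red [ 624.95472782 -174.50195758]
plain [631.74527218  65.40195758]
```

Jig coordinates of the straightedge are (38.2, 1.5) mm, and it is parallel to 0.4°. Next I'll close the fingers and go above the red end.

Emit:
{"op": "apply_moves", "data": {
  "commands": [
    [0,-1.5,-0.0,0,0],
    [0,-1.5,0,0,0],
    [0,-1.5,0,0,0],
    [0,-1.5,0,0,0],
    [0,-1.5,0,0,0],
    [0,-1.5,0,0,0],
    [0,-1.5,0,0,0],
    [0,-1.3,0,0,0],
    [0,0,0,1.5,0],
    [0,0,0,1.5,0],
    [0,0,0,1.5,0],
    [0,0,0,1.5,0]
  ],
  "squeeze": 30
}}

```text
time_s: 22.25
eef_pos: [623.9, -174.7, 110.1]
ee_rot: [0.0, 0.718, 0.696, 0.0]
force: [-0.0, -0.4, 0.5]
grip_width: -0.002
```

Emit:
{"op": "apply_moves", "data": {
  "commands": [
    [0,0,0,0.8,0],
    [0,0,0,0,0],
    [0,0,0,0,0]
  ]
}}

```text
time_s: 22.5
eef_pos: [624.1, -174.2, 103.1]
ee_rot: [0.0, 0.718, 0.696, 0.0]
force: [0.6, 1.1, 0.2]
grip_width: -0.0
```

```bash
python3 - <<'E'
from rig import ctrl
from h import *
s=ctrl.sense();print(s['eef_pos'],s['force'],plan(s,[625,-174.5,85]))
im=np.ascontiguousarray(ctrl.capture('wrist')[:,:,::-1]); cv2.imwrite('pics/w15.png',im)
E
```

```text
[ 624.08828796 -174.23377005  103.07609707] [0.58985186 1.10067759 0.16358369] (array([-0.02,  0.09,  1.81]), np.float64(-0.032090593834234876), None)
```

View pics/w15.png

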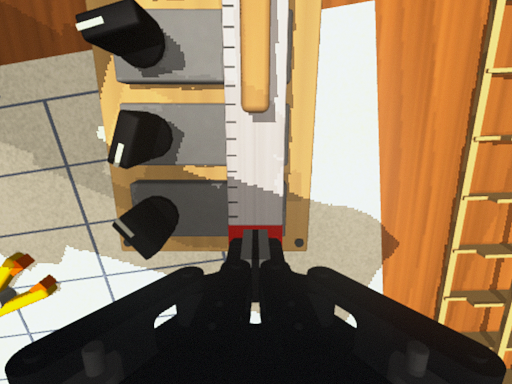

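The closed fingers are centred over the red end at (255,245). I'll descend until contact.

Emit:
{"op": "apply_moves", "data": {
  "commands": [
    [0,0,0.05,1.0,0],
    [0,0,0,0.8,0],
    [0,0,0,0.2,0],
    [0,0,0,0.1,0],
    [0,0,0,0,0],
    [0,0,0,0,0]
  ]
}}

```text
time_s: 23.05
eef_pos: [624.6, -174.0, 82.0]
ee_rot: [0.0, 0.718, 0.696, 0.0]
force: [0.2, -0.2, -0.4]
grip_width: -0.003
```

Emit:
{"op": "apply_moves", "data": {
  "commands": [
    [0,0,0,0.1,0],
    [0,0,0,0.1,0],
    [0,0,0,0,0],
    [0,0,0,0,0]
  ]
}}

```text
time_s: 23.38
eef_pos: [624.5, -173.9, 79.8]
ee_rot: [0.0, 0.718, 0.696, 0.0]
force: [-0.3, -0.4, 0.7]
grip_width: -0.004
```

Emit:
{"op": "apply_moves", "data": {
  "commands": [
    [0,0,0,0.08,0],
    [0,0,0,0,0],
    [0,0,0,0,0]
  ]
}}

```text
time_s: 23.63
eef_pos: [624.5, -173.9, 79.1]
ee_rot: [0.0, 0.718, 0.696, 0.0]
force: [-0.6, 0.5, 1.4]
grip_width: -0.001
```

Emit:
{"op": "apply_moves", "data": {
  "commands": [
    [0,0,0,0.05,0],
    [0,0,0,0,0],
    [0,0,0,0,0]
  ]
}}

```text
time_s: 23.88
eef_pos: [624.6, -173.9, 79.0]
ee_rot: [0.0, 0.718, 0.696, 0.0]
force: [-1.9, 0.9, 6.1]
grip_width: 0.003
```

Emit:
{"op": "apply_moves", "data": {
  "commands": [
    [0,0,0,0.03,0],
    [0,0,0,0,0],
    [0,0,0,0,0],
    [0,0,0,0,0]
  ]
}}

```text
time_s: 24.22
eef_pos: [624.6, -173.9, 79.0]
ee_rot: [0.0, 0.718, 0.696, 0.0]
force: [-2.9, 1.1, 7.2]
grip_width: -0.0
```

```bash
python3 - <<'E'
from rig import ctrl
from h import *
s=ctrl.sense();print(s['eef_pos'],s['force'])
w=ctrl.camera_info('wrist');np.save('pics/w16.npy',w)
im=np.ascontiguousarray(ctrl.capture('wrist')[:,:,::-1]); cv2.imwrite('pics/w16.png',im)
E
```

```text
[ 624.59339568 -173.94496868   79.04406897] [-2.85624667  1.1389386   7.20410498]
```

View pics/w16.png

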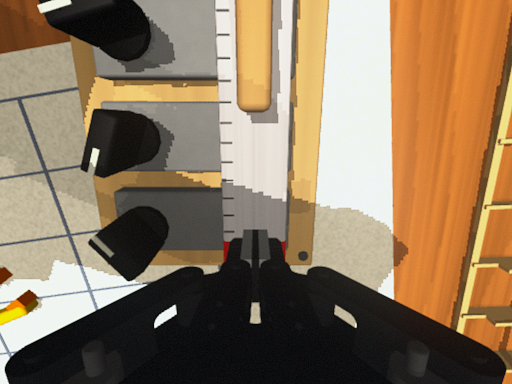

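The red end holds about 7 N at a steady height. I'll lift over the rib (top at 98 mm) and go to the plain end.

Emit:
{"op": "apply_moves", "data": {
  "commands": [
    [0,0,0,-1.0,0],
    [0,0,0,-1.5,0],
    [0,0,0,-1.5,0],
    [0,0,0,-1.5,0],
    [0,2.0,0,0,0],
    [0,2.0,0,0,0],
    [0,2.0,0,0,0],
    [0,2.0,0,0,0],
    [0,2.0,0,0,0],
    [0,2.0,0,0,0],
    [0,2.0,0,0,0],
    [0,2.0,0,0,0]
  ]
}}

```text
time_s: 25.27
eef_pos: [629.6, -13.0, 133.5]
ee_rot: [0.0, 0.718, 0.696, 0.0]
force: [-0.0, 0.3, 0.3]
grip_width: 0.005
```

Emit:
{"op": "apply_moves", "data": {
  "commands": [
    [0,2.0,0,0,0],
    [0,2.0,0,0,0],
    [0,2.0,0,0,0],
    [0,2.0,0,0,0],
    [0,0,0,0,0],
    [0,0,0,0,0]
  ]
}}

```text
time_s: 25.77
eef_pos: [632.1, 66.6, 133.4]
ee_rot: [0.0, 0.718, 0.696, -0.0]
force: [0.4, -0.9, -0.2]
grip_width: -0.002
```

```bash
python3 - <<'E'
from rig import ctrl
from h import *
s=ctrl.sense();print(s['eef_pos'],s['force'],plan(s,[631.7,65.4,84]))
w=ctrl.camera_info('wrist');np.save('pics/w17.npy',w)
im=np.ascontiguousarray(ctrl.capture('wrist')[:,:,::-1]); cv2.imwrite('pics/w17.png',im)
E
```

```text
[632.10146742  66.60470244 133.3934015 ] [ 0.39444189 -0.9409222  -0.2346818 ] (array([-0.12, -0.04,  4.94]), np.float64(-0.03037877184989556), None)
```

View pics/w17.png

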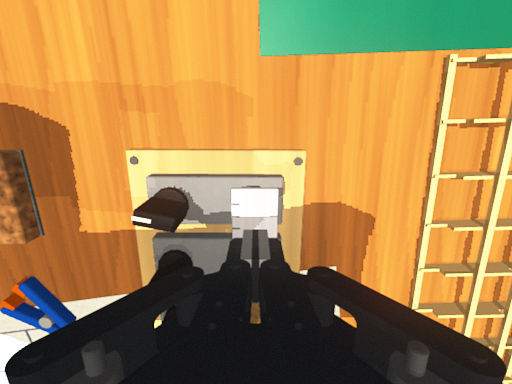

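Emit:
{"op": "apply_moves", "data": {
  "commands": [
    [0,-0.1,0,1.5,0],
    [0,0,0,1.5,0],
    [0,0,0,1.3,0],
    [0,0,0,0.7,0],
    [0,0,0,0.2,0],
    [0,0,0,0,0],
    [0,0,0,0,0]
  ]
}}

```text
time_s: 26.4
eef_pos: [632.5, 64.6, 82.0]
ee_rot: [0.0, 0.718, 0.696, 0.0]
force: [-0.6, 0.6, 0.0]
grip_width: 0.002
```

Emit:
{"op": "apply_moves", "data": {
  "commands": [
    [0,0,0,0.1,0],
    [0,0,0,0.08,0],
    [0,0,0,0.05,0],
    [0,0,0,0,0],
    [0,0,0,0,0]
  ]
}}

```text
time_s: 26.82
eef_pos: [632.2, 65.0, 79.1]
ee_rot: [0.0, 0.718, 0.696, 0.0]
force: [-0.9, 0.6, 1.7]
grip_width: -0.0
```

Emit:
{"op": "apply_moves", "data": {
  "commands": [
    [0,0,0,0.05,0],
    [0,0,0,0.03,0],
    [0,0,0,0,0],
    [0,0,0,0,0],
    [0,0,0,0,0]
  ]
}}

```text
time_s: 27.23
eef_pos: [632.3, 65.0, 79.0]
ee_rot: [0.0, 0.718, 0.696, 0.0]
force: [-2.6, -0.4, 6.3]
grip_width: -0.002
```

Emit:
{"op": "apply_moves", "data": {
  "commands": [
    [0,0,0,0.02,0],
    [0,0,0,0,0],
    [0,0,0,0,0]
  ]
}}

```text
time_s: 27.48
eef_pos: [632.3, 65.0, 79.0]
ee_rot: [0.0, 0.718, 0.696, 0.0]
force: [-3.9, 0.2, 7.6]
grip_width: 0.004
```

Emit:
{"op": "apply_moves", "data": {
  "commands": [
    [0,0,0,-1.0,0],
    [0,0,0,-1.5,0],
    [0,0,0,-1.5,0],
    [0,0,0,-1.5,0],
    [0,0,0,-1.5,0],
    [0,0,0,-1.5,0],
    [0,0,0,-1.5,0],
    [0,-2.0,0,0,0],
    [0,-2.0,0,0,0],
    [0,-2.0,0,0,0],
    [0,0,0,0,0],
    [0,0,0,0,0]
  ]
}}

```text
time_s: 28.48
eef_pos: [630.2, 4.4, 178.3]
ee_rot: [0.0, 0.719, 0.695, 0.0]
force: [0.2, 0.3, -0.2]
grip_width: 0.0
```

```bash
python3 - <<'E'
from rig import ctrl
from h import *
s=ctrl.sense();print(s['eef_pos'],s['force'])
w=ctrl.camera_info('wrist');np.save('pics/w18.npy',w)
im=np.ascontiguousarray(ctrl.capture('wrist')[:,:,::-1]); cv2.imwrite('pics/w18.png',im)
im=ctrl.capture('scene')[:,:,::-1]; cv2.imwrite('pics/s18.png',im)
cv2.imwrite('pics/s18z.png',cv2.resize(im[145:245,185:320],None,fx=5.5,fy=5.5,interpolation=cv2.INTER_CUBIC))
E
```

```text
[630.21394551   4.4425175  178.31091684] [ 0.15066027  0.28453869 -0.18863299]
```

View pics/w18.png

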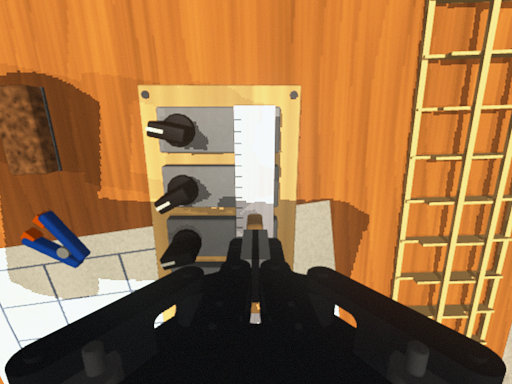

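View pics/s18z.png

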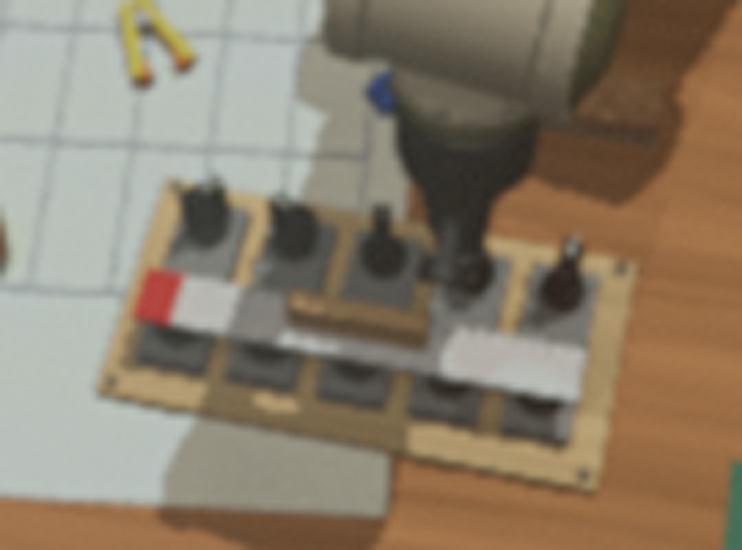

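```bash
python3 - <<'E'
from rig import ctrl
from h import *
w=np.load('pics/w18.npy',allow_pickle=True).item()
print(onz(w,255.5,105.5,68),onz(w,(236+275)/2,190,68))
j=ctrl.camera_info('scene')
g=lambda u,v:onz(j,(u+.5)/5.5-.5+185,(v+.5)/5.5-.5+145,68)
C=np.array([g(152,268),g(586,348),g(576,399),g(135,315)]);print(C,C.mean(0))
rel=C.mean(0)[:2]-[590.1,-54.7];print('jig xy',rel@[.9994,-.035],rel@[.035,.9994])
print(ctrl.finish_job())
E
```

```text
[633.5  85.2  68. ] [631.1  11.   68. ]
[[ 604.2 -194.5   68. ]
 [ 612.1   86.    68. ]
 [ 648.5   84.5   68. ]
 [ 639.5 -196.7   68. ]] [626.075 -55.175  68.   ]
jig xy 35.97004000000002 0.7844100000000067
the job is handed in; nothing more can be done
None
```

The job is handed in after about 28.6 s of the 67 s allowed; it reports no verdict, so what follows is from my own measurements.

- **Levelling:** The proud jack was the middle one. I turned its knob clockwise 1.9 rad in one grasp. An oblique view then showed a sliver of red and about 1.2 mm still to go, so I regripped and turned 0.3 rad more. My last check put the pad within about 0.2 mm of its neighbours, with no red showing.
- **Straightedge:** I laid it across the five pads and let go. The wrist view then put its centre at jig (38.2, 1.5) mm against a target of (37.5, 0), with about 0.4° of yaw error.
- **Pressing:** I pressed the red end and then the plain end with about 7 N each, each press held for more than 0.1 s. The tool height held at 79.0 mm at both ends, so the straightedge did not rock.
- **Last check:** The scene camera put the straightedge's centre at (36.0, 0.8) mm, about 2 mm from the wrist estimate, which is within the calibration. In the last wrist view its plain end was within about 1 mm of where it lay before pressing. The arm was clear of everything.
- **Not checked at the end:** I saw no contact with the other jacks or bench objects, and no force suggested any. I did not measure the other four pads or the bystanders again before handing in.

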